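# Fit the drain plate into the rinse tray

### The job

Get the rinse tray ready for the next specimen: take the drain plate whose two big holes match the tray's two posts (the longer of the two plates) by its handle, lower it over the posts until it lies flush on the ribs in the tray, and let go. Set it down, do not drop it, and leave the shorter plate where it is.

Things in the scene. Friction and masses are not known exactly. Their poses are not given: they have to be found in the camera images.
- plate_grip (a point): Middle of the handle bar of the long drain plate: loose grey plastic, 150 x 80 x 8 mm, about 0.3 kg, flat on the table. Two 33 mm through holes lie 50 mm either side of its middle along its long axis x. Steel loop handle over the middle: bar 52 mm along x, 14 mm wide (y), 16 mm high, on two legs. This point is 45 mm above the plate's underside; z up.
- seat (a point): Midway between the rinse tray's two posts, level with the rib tops (18 mm above the table) on which the plate's underside rests. Fixed white plastic tray 200 x 140 mm, walls 24 mm high; posts steel, 12 mm diameter, 40 mm tall above the two grey ribs, tapered tops, 50 mm either side along x (the tray's long axis). z up. The plate fits either way round.
- short_plate_grip (a point): Middle of the handle bar of the short drain plate, which does not fit and must stay: loose grey plastic, 106 x 80 x 8 mm, two 33 mm holes only 60 mm apart along x, T-shaped steel handle (one leg, bar 24 x 14 mm, 16 mm high). This point is 45 mm above its underside; z up.
Things that resemble listed ones, but are neither listed nor needed, are in the scene too. What is shaped like the part that bears plate_grip but green is not meant.

How it is judged:
On the way:
1. the long plate, held by the gripper, is lowered over both posts to within 20 mm of the ribs (contact force between the fingers and plate above 0.5 N and horizontal distance between plate_grip and seat below 0.025 m and angle between the x axis of plate_grip and the x axis of seat, either way round below 0.35 rad and z of plate_grip in the frame of seat below 0.065 m), for 0.05 s.
At the end, for the whole second after the job is handed in: The long plate lies over both posts, flush: middle within 20 mm of the seat point sideways, underside within 4 mm of the rib tops, tilt under 0.06 rad, long axis within 0.35 rad of the line of posts (either way round), at rest; the short plate is within 30 mm of its start (horizontal distance between plate_grip and seat below 0.02 m and angle between the x axis of plate_grip and the x axis of seat, either way round below 0.35 rad and z of plate_grip in the frame of seat below 0.049 m and angle between plate_grip's own z axis and vertical below 0.06 rad and linear speed of plate below 0.02 m/s and distance of short_plate_grip from where it was at the start of the episode below 0.03 m); the robot touches nothing.
It fails at once if the short plate is moved by more than 30 mm (distance of short_plate_grip from where it was at the start of the episode above 0.03 m).
It also fails if it takes over 40 s, if anything falls off the work surface, if the arm or the gripper's body presses on something with over 40 N, if the wrist force passes 120 N, or if a joint passes its speed limit or range.

### The arm

A 6-joint arm with a two-finger parallel gripper is mounted at the origin on the work surface. World frame = base frame: x ahead of the robot, y to its left, z up, the work surface at z = 0. Lengths are in m, angles in rad, forces in N, time in s.
With the tool pointing down it reaches from about 0.425 to 0.95 m from the base axis. Payload 3.5 kg.
Tool frame: the origin (TCP) lies on the centre line of the jaws, within the pads' length; the fingertips stand 17 mm ahead of it and the grasp point (between the pads) lies 2 mm behind it; z points along the fingers, y is the line along which they close (so a half turn about z gives the same grasp; the last joint's range is limited). The gripper opens to 85 mm and grips with 20 to 120 N. Pads are 22 mm wide; open, the fingers measure 114 mm over their backs; the gripper's body (76 mm by 85 mm) begins 54 mm behind the grasp point. The pads swing forward as they close: fully open they stand 13 mm farther back than shut.
Start: joints at [1.172, 0.286, 1.577, -0, 1.279, -0.15], TCP at [0.166, 0.654, 0.248] pointing down, gripper open.
Joint ranges: [-2.77, 2.77], [-0.9, 2.22], [0.21, 2.48], [-1.53, 4.67], [0.24, 2.81], [-2.84, 2.84]. Speed limits (rad/s): [2.79, 2.79, 3.14, 3.14, 3.14, 3.14].

### API

Orientations are given as a unit quaternion [x, y, z, w].
In Python, from plant import arm gives the robot as it stands.
- The arm moves only by the tool send_rows, never from a script. Its argument "moves" is a list of rows, each a list of 5 numbers: the shift along the world's x, y, z in units of 50 mm (1.0 is 50 mm), then the turn about the world's z in units of 6 degrees (1.0 is 6 degrees), then the closure, from 0 (fully open) to 1 (shut). In form: [[x, y, z, roll, hand], ...]. A call has 1 to 5 rows; each row shifts and turns the commanded pose from where the row before left it; what a row does not reach is not made up. A row lasts 1/8 s, in which the tool goes at most 62.5 mm and 10.7 degrees, less where a joint would pass 70% of its speed; a pose out of reach is approached as far as the arm can. A call is refused whole if a number of a shift passes 1 or a number of a turn 1, either way. A call with a gripper value outside its range is refused whole. The fingers move at their own pace and stop on an object; the grip force is fixed at half the most. Time passes only in rows, so rows that do not move let the fingers close. It gives the time, the measured TCP pose, the force, the opening and the grip force at its end, in the units of the state.
- arm.get_state(): the state, without advancing time (a new reading comes with each control period).
- arm.capture(name): name is "scene" or "top"; returns a dict with "frame" (420x560x3 uint8, blue, green, red), "mtx" (3x3 intrinsics, pixels), "camera_from_world" (4x4, takes a point from world to camera coordinates). Camera axes: x right, y down, z forward; pixel columns grow to the right and rows downward; lengths in m; the calibration is good to about 2 mm. A picture is of the moment at which its call begins. There is no depth.
- arm.finish_job(): hands the job in; it is judged then, once.
The state is a dict: "time": time; "joint_positions": joint angles; "qvel": joint speeds; "effort": joint torques, N m; "ee_pos": TCP position; "eef_rot": TCP orientation; "ft_force": force on the tool from outside, world axes, zero at the start; "torque": the same for the moment, N m; "gripper_width": finger opening in m; "grasp_force": force on a finger pad.
Only numpy, scipy, OpenCV 4.12 (cv2) and the standard library are available. Lean on these libraries where they do the work, as an engineer would, in place of code of your own. Each camera call takes 0.05 s, during which the arm holds its last target. There are 200 camera calls.

## Working session

There is one attempt and no reset: what is moved stays moved. The work goes in short steps, Python scripts to look and compute and a tool call to move; the robot and the scene stay as the last step left them, time stands still between calls to the robot, and variables do not carry over. Pictures are saved under pics/ and viewed, at most 10 in all, crops included, and the job is handed in when it is done.

Besides the shell and the picture viewer there is one more tool, called after "Call:" as name(argument=value, ...), one argument or row to a line, values as JSON. send_rows: Moves the arm, as the interface text tells. Its arguments: {"type":"object","properties":{"moves":{"type":"array","items":{"type":"array","items":{"type":"number"}}}},"required":["moves"]}

```bash
mkdir -p pics; cat > h.py <<'E'
import numpy as np, cv2
from plant import arm
def cap(n,fn=None):
    c=arm.capture(n)
    if fn: cv2.imwrite('pics/'+fn,c['frame'])
    return c
def ray(c,uv,z):
    T=np.array(c['camera_from_world']);R,t=T[:3,:3],T[:3,3]
    o=-R.T@t;d=R.T@np.linalg.inv(c['mtx'])@np.array([uv[0],uv[1],1.])
    return o+d*(z-o[2])/d[2]
def proj(c,p):
    T=np.array(c['camera_from_world']);q=np.array(c['mtx'])@(T[:3,:3]@np.array(p)+T[:3,3]);return q[:2]/q[2]
E
python3 - <<'E'
from h import *
a=cap('top','top0.png');b=cap('scene','scene0.png')
for c in(a,b):
    T=np.array(c['camera_from_world']);print(-T[:3,:3].T@T[:3,3],T[2,:3])
print(arm.get_state())
E
```

```text
[0.23057815 0.01718088 1.22353233] [ 0.18172012 -0.00555339 -0.98333461]
[1.11371329 0.81546346 0.70854838] [-0.53676909 -0.65393543 -0.53314857]
{'time': 0.1, 'joint_positions': array([ 1.17198094e+00,  2.87142288e-01,  1.57803391e+00, -6.38450796e-05,
        1.27856862e+00, -1.50012696e-01]), 'qvel': array([ 0.000495  , -0.00059936, -0.00393037,  0.00226097, -0.00124844,
       -0.00140158]), 'effort': array([ 3.49477996e-04, -4.07296801e+01, -2.93698883e+01, -1.76080594e-04,
        3.45273402e-03, -2.30741131e-05]), 'ee_pos': array([0.16599073, 0.65370131, 0.24704017]), 'eef_rot': array([ 1.24071499e-01,  9.92272697e-01, -1.04409880e-03, -2.62183543e-04]), 'ft_force': array([-1.81821760e-04, -8.82040105e-01,  1.51233160e+00]), 'torque': array([0.01008918, 0.03036989, 0.03723203]), 'grasp_force': 0.0, 'gripper_width': 0.08546776614637733}
```

View pics/top0.png

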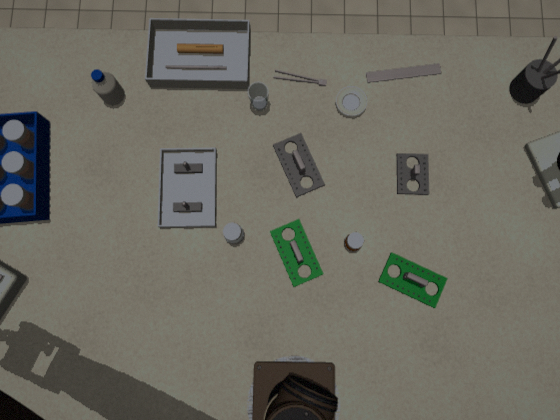

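View pics/scene0.png

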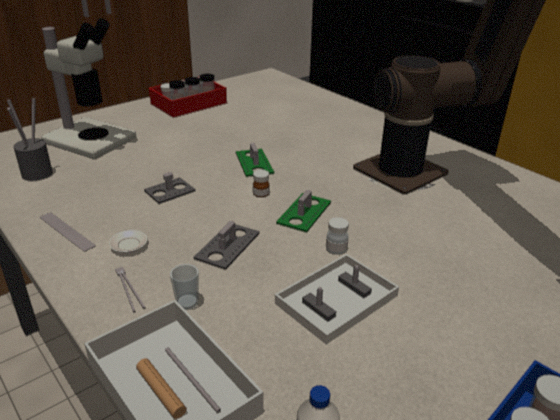

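The top view (up = +x, left = +y) shows these candidates:
- Grey long plate at (299,164): this is the one I want.
- Grey short plate with T handle at (412,173): must stay.
- Green long plates at (296,253) and (413,280): not meant.
- Tray with two posts on ribs at (188,188), the target. The other tray at (199,53) has no posts.

Next I'll measure and check the choice in one crop.

```bash
python3 - <<'E'
from h import *
c=cap('top');f=c['frame']
g=cv2.cvtColor(f,cv2.COLOR_BGR2GRAY)
hsv=cv2.cvtColor(f,cv2.COLOR_BGR2HSV)
print('table',f[215,350],'plate',f[180,285],f[190,317],'tray',f[210,175],'rib',f[168,180])
def rect(mask,box,z,close=9):
    x0,y0,x1,y1=box;m=np.zeros_like(mask);m[y0:y1,x0:x1]=mask[y0:y1,x0:x1]
    m=cv2.morphologyEx(m,cv2.MORPH_CLOSE,np.ones((3,3)))
    k=max(cv2.findContours(m,cv2.RETR_EXTERNAL,cv2.CHAIN_APPROX_NONE)[0],key=cv2.contourArea)
    q=cv2.boxPoints(cv2.minAreaRect(cv2.convexHull(k)))
    w=np.array([ray(c,p,z) for p in q]);e=w[1]-w[0],w[2]-w[1]
    l=max(e,key=np.linalg.norm)
    print(q.round(1).tolist(),'ctr',w.mean(0).round(4),'sizes',[round(np.linalg.norm(i),4) for i in e],'ang',np.degrees(np.arctan2(l[1],l[0])))
dark=(g<88).astype(np.uint8)*255
sat=(hsv[...,1]<45).astype(np.uint8)*255
rect(dark&sat,(265,128,332,203),.008)
rect(dark&sat,(390,145,435,200),.008)
rect(sat,(152,142,222,233),.024)
rect(dark&sat,(168,160,208,178),.018);rect(dark&sat,(168,198,208,217),.018)
a=cv2.resize(f[125:235,150:340],None,fx=4,fy=4,interpolation=cv2.INTER_CUBIC)
cv2.imwrite('pics/crop0.png',cv2.convertScaleAbs(a,alpha=1.6))
E
```

```text
table [110 122 121] plate [101 113 118] [105 118 122] tray [73 73 76] rib [72 73 75]
[[272.1000061035156, 144.6999969482422], [300.6000061035156, 131.89999389648438], [324.3999938964844, 184.89999389648438], [295.8999938964844, 197.6999969482422]] ctr [ 0.5808 -0.0054  0.008 ] sizes [np.float64(0.0811), np.float64(0.1528)] ang -156.0919130773881
[[396.0, 194.0], [396.0, 153.0], [428.0, 153.0], [428.0, 194.0]] ctr [ 0.5624 -0.2956  0.008 ] sizes [np.float64(0.1078), np.float64(0.0823)] ang -1.3918829884314945
[[152.0, 142.0], [221.0, 142.0], [221.0, 232.0], [152.0, 232.0]] ctr [0.5155 0.2724 0.024 ] sizes [np.float64(0.1745), np.float64(0.2304)] ang -177.70239708449256
[[174.0, 173.0], [174.0, 162.0], [202.0, 162.0], [202.0, 173.0]] ctr [0.5655 0.2725 0.018 ] sizes [np.float64(0.0287), np.float64(0.0706)] ang -89.0429225939075
[[173.0, 202.0], [202.0, 202.0], [202.0, 212.0], [173.0, 212.0]] ctr [0.4641 0.2684 0.018 ] sizes [np.float64(0.0721), np.float64(0.0253)] ang -89.08362896441815
```

View pics/crop0.png

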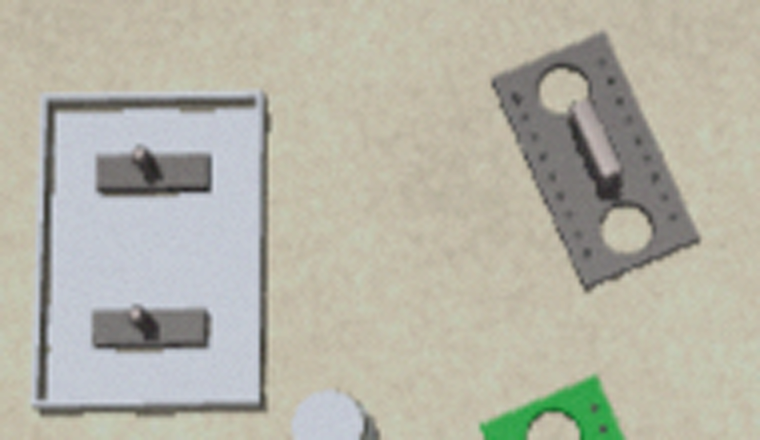

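The crop confirms it: the grey plate has two far-apart holes and a loop handle, and the tray at left has posts on both ribs (post tops at crop (138,150) and (136,312)). The plate is at about (0.581, -0.005) at 24°. The tool must turn about +38° and shift about (+8.3, -13.2) units.

Call:
send_rows(
  moves=[
    [0.55,-0.88,-0.13,0.42,0],
    [0.55,-0.88,-0.13,0.42,0],
    [0.55,-0.88,-0.13,0.42,0],
    [0.55,-0.88,-0.13,0.42,0],
    [0.55,-0.88,-0.13,0.42,0],
  ],
)

```text
time: 0.78
ee_pos: [0.3042, 0.4326, 0.2154]
eef_rot: [0.014, 1.0, -0.0, -0.0]
ft_force: [0.2, 0.1, 0.3]
gripper_width: 0.0853
grasp_force: 0.0
```

Call:
send_rows(
  moves=[
    [0.55,-0.88,-0.13,0.42,0],
    [0.55,-0.88,-0.13,0.42,0],
    [0.55,-0.88,-0.13,0.42,0],
    [0.55,-0.88,-0.13,0.42,0],
    [0.55,-0.88,-0.13,0.42,0],
  ],
)

```text
time: 1.4
ee_pos: [0.4417, 0.2127, 0.183]
eef_rot: [-0.096, 0.995, 0.0, 0.0]
ft_force: [0.5, 0.2, 0.3]
gripper_width: 0.0852
grasp_force: 0.0
```

Call:
send_rows(
  moves=[
    [0.55,-0.88,-0.13,0.42,0],
    [0.55,-0.88,-0.13,0.42,0],
    [0.55,-0.88,-0.13,0.42,0],
    [0.55,-0.88,-0.13,0.42,0],
    [0,0,0,0,0],
  ],
)

```text
time: 2.02
ee_pos: [0.5522, 0.0354, 0.1567]
eef_rot: [-0.18, 0.984, -0.0, -0.0]
ft_force: [-0.2, 0.1, 0.8]
gripper_width: 0.0854
grasp_force: 0.0
```

```bash
cat >> h.py <<'E'
from scipy.spatial.transform import Rotation as Ro
def st():
    s=arm.get_state();y=Ro.from_quat(s['eef_rot']).as_matrix()[:,1]
    print(s['time'],s['ee_pos'].round(4),'yaw_y',np.degrees(np.arctan2(y[1],y[0])).round(2),'j6',s['joint_positions'][5],'F',s['ft_force'].round(2),'w',s['gripper_width'],'g',s['grasp_force'])
E
python3 - <<'E'
from h import *
st();c=cap('top');b=cap('scene','scene1.png');cv2.imwrite('pics/s1c.png',cv2.resize(b['frame'][130:330,150:410],None,fx=3,fy=3))
t=[ray(c,p,.058) for p in((184.5,162.5),(184,203))];u=[ray(c,p,.018) for p in((188,170),(188,208.75))]
print(t,u)
E
```

```text
2.025 [0.5522 0.0354 0.1567] yaw_y 110.77 j6 -2.05222610056396 F [-0.17  0.13  0.78] w 0.08543373164880592 g 0.0
[array([0.56687881, 0.27319963, 0.058     ]), array([0.46597123, 0.26899978, 0.058     ])] [array([0.55899985, 0.2721387 , 0.018     ]), array([0.45964826, 0.26694842, 0.018     ])]
```

View pics/s1c.png

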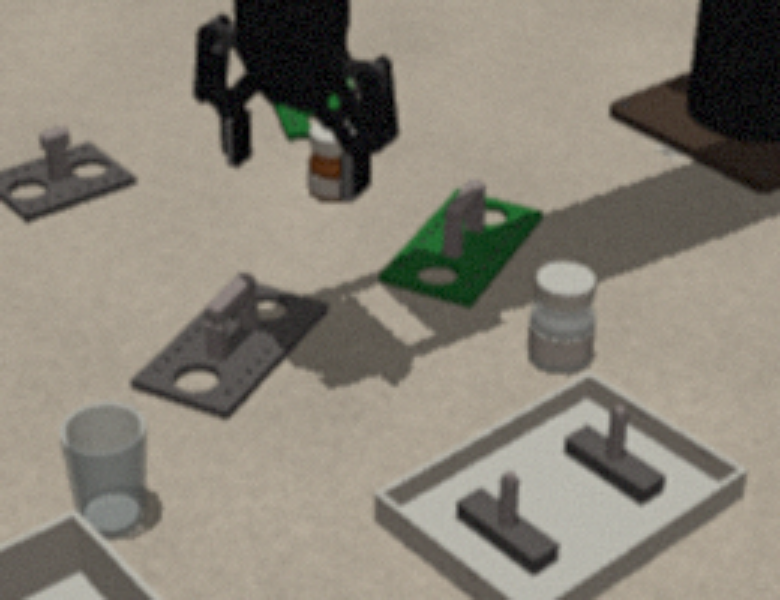

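The close view shows the gripper above the long grey plate, with its loop handle at crop (236,290). The tray posts are at crop (510,485) and (618,420). I'll finish the lateral move while checking the handle position by ray.

Call:
send_rows(
  moves=[
    [0.58,-0.82,0,0.55,0],
    [0,0,0,0,0],
  ],
)

```text
time: 2.38
ee_pos: [0.581, -0.0032, 0.1579]
eef_rot: [-0.21, 0.978, -0.0, 0.001]
ft_force: [-0.0, 0.4, -0.7]
gripper_width: 0.0851
grasp_force: 0.0
```

```bash
python3 - <<'E'
from h import *
st();c=cap('top');b=cap('scene')
print(ray(c,(298.75,159),.053),ray(b,(228.7,226.7),.053))
E
```

```text
2.375 [ 0.581  -0.0032  0.1579] yaw_y 114.27 j6 -2.174453933874074 F [-0.02  0.43 -0.68] w 0.08512420862434514 g 0.0
[ 0.58192767 -0.00584771  0.053     ] [0.57979196 0.00260547 0.053     ]
```

Call:
send_rows(
  moves=[
    [0,-0.03,-0.7,0,0],
    [0,0,-0.7,0,0],
    [0,0,-0.5,0,0],
    [0,0,-0.38,0,0],
    [0,0,0,0,0],
  ],
)

```text
time: 3.1
ee_pos: [0.5786, -0.0031, 0.0418]
eef_rot: [-0.211, 0.977, 0.001, -0.002]
ft_force: [-0.7, 0.1, 0.2]
gripper_width: 0.0852
grasp_force: 0.0
```

Call:
send_rows(
  moves=[
    [0,0,0,0,1],
    [0,0,0,0,1],
    [0,0,0,0,1],
    [0,0,0,0,1],
    [0,0,0,0,1],
  ],
)

```text
time: 3.72
ee_pos: [0.5807, -0.0046, 0.044]
eef_rot: [-0.211, 0.978, -0.0, 0.001]
ft_force: [-0.3, -0.1, 2.7]
gripper_width: 0.0127
grasp_force: 59.7
```

Call:
send_rows(
  moves=[
    [0,0,0,0,1],
    [0,0,0,0,1],
    [0,0,0,0,1],
  ],
)

```text
time: 4.1
ee_pos: [0.5808, -0.0046, 0.044]
eef_rot: [-0.211, 0.978, -0.0, 0.001]
ft_force: [-0.7, -1.2, 6.2]
gripper_width: 0.0129
grasp_force: 60.0
```

Gripped at 13 mm with 60 N; lifting.

Call:
send_rows(
  moves=[
    [0,0,0.3,0,1],
    [0,0,0.6,0,1],
    [0,0,0.8,0,1],
    [0,0,0.7,0,1],
    [0,0,0,0,1],
  ],
)

```text
time: 4.72
ee_pos: [0.5817, -0.0042, 0.1663]
eef_rot: [-0.211, 0.978, -0.001, 0.003]
ft_force: [0.3, 0.1, -2.9]
gripper_width: 0.0129
grasp_force: 59.0
```

```bash
python3 - <<'E'
from h import *
st();b=cap('scene','scene2.png');cv2.imwrite('pics/s2c.png',cv2.resize(b['frame'][130:330,150:410],None,fx=3,fy=3))
E
```

```text
4.725 [ 0.5817 -0.0042  0.1663] yaw_y 114.34 j6 -2.177539325546252 F [ 0.3  0.1 -2.9] w 0.012932802830014996 g 59.04284119606018
```

View pics/s2c.png

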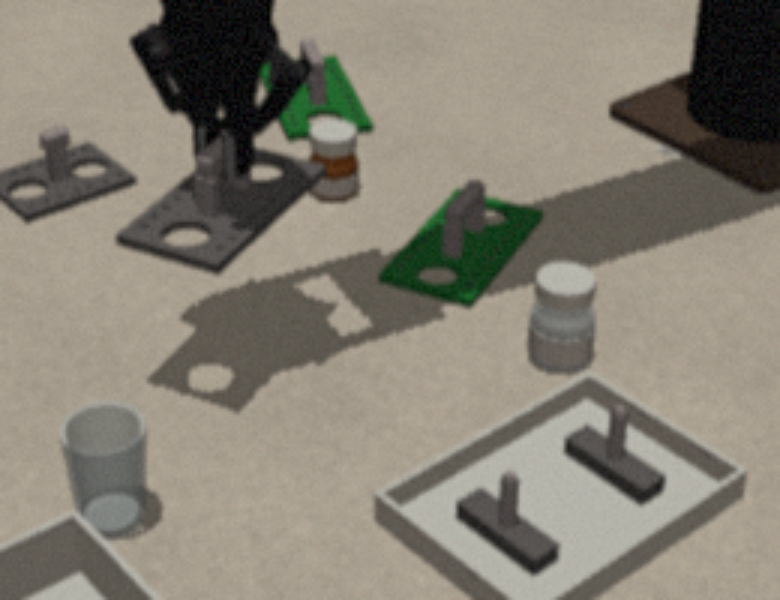

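The plate hangs level in the gripper, centred on the handle (crop (215,210)), and clear of everything. Moving over the tray.

Call:
send_rows(
  moves=[
    [-0.17,0.69,0,-0.46,1],
    [-0.17,0.69,0,-0.46,1],
    [-0.17,0.69,0,-0.46,1],
    [-0.17,0.69,0,-0.46,1],
    [-0.17,0.69,0,-0.46,1],
  ],
)

```text
time: 5.4
ee_pos: [0.5352, 0.1691, 0.1597]
eef_rot: [-0.091, 0.996, -0.0, -0.003]
ft_force: [1.2, -0.1, -2.7]
gripper_width: 0.0134
grasp_force: 59.1
```

Call:
send_rows(
  moves=[
    [-0.16,0.69,0,-0.46,1],
    [-0.16,0.69,0,-0.46,1],
    [-0.16,0.69,0,-0.46,1],
    [0,0,0,0,1],
    [0,0,0,0,1],
  ],
)

```text
time: 6.02
ee_pos: [0.5124, 0.2711, 0.1609]
eef_rot: [-0.02, 1.0, -0.001, -0.002]
ft_force: [-0.4, -0.2, -3.3]
gripper_width: 0.0126
grasp_force: 59.2
```

```bash
python3 - <<'E'
from h import *
st();b=cap('scene')
# predicted pixels of posts' tops from the estimate, in crop coords (x-240)*4,(y-210)*4
f=b['frame'][180:340,240:430];f=cv2.resize(f,None,fx=4,fy=4)
for p in((.565,.273,.018),(.465,.269,.018),(.565,.273,.058),(.465,.269,.058)):
    q=(proj(b,p)-(240,180))*4+1.5;cv2.drawMarker(f,tuple(int(v) for v in q),(0,0,255),0,12,1)
cv2.imwrite('pics/s3c.png',f)
E
```

```text
6.025 [0.5124 0.2711 0.1609] yaw_y 92.29 j6 -1.2986879332835926 F [-0.4  -0.19 -3.33] w 0.01255361209915764 g 59.24904763698578
```

View pics/s3c.png

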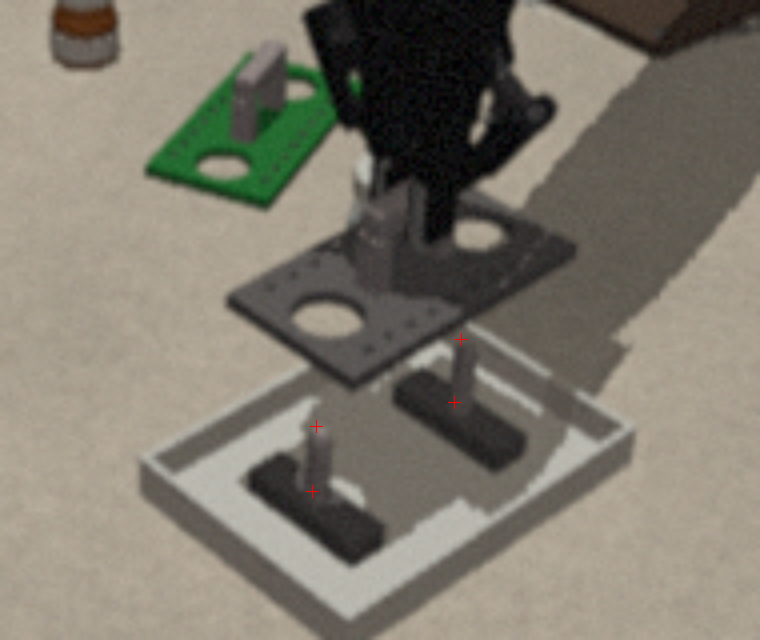

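The plate hangs above the tray, and the measured post positions (red marks) fall on the posts to within about 2 mm. I'll check the holes by ray at a lower height.

Call:
send_rows(
  moves=[
    [0.03,0,-0.3,0,1],
    [0,0,-0.4,0,1],
    [0,0,-0.2,0,1],
    [0,0,0,0,1],
    [0,0,0,0,1],
  ],
)

```text
time: 6.7
ee_pos: [0.5156, 0.2718, 0.1187]
eef_rot: [-0.02, 1.0, 0.0, 0.0]
ft_force: [-0.1, 0.4, -3.4]
gripper_width: 0.013
grasp_force: 59.2
```

```bash
python3 - <<'E'
from h import *
st();b=cap('scene')
f=b['frame'][180:340,240:430];f=cv2.resize(f,None,fx=4,fy=4)
z=arm.get_state()['ee_pos'][2]-.035
for p in((.565,.273,z),(.465,.269,z),(.565,.273,.058),(.465,.269,.058)):
    q=(proj(b,p)-(240,180))*4+1.5;cv2.drawMarker(f,tuple(int(v) for v in q),(0,0,255),0,12,1)
cv2.imwrite('pics/s4c.png',f)
E
```

```text
6.7 [0.5156 0.2718 0.1187] yaw_y 92.24 j6 -1.2987873117577389 F [-0.14  0.44 -3.45] w 0.012984845310144788 g 59.2014080286026
```

View pics/s4c.png

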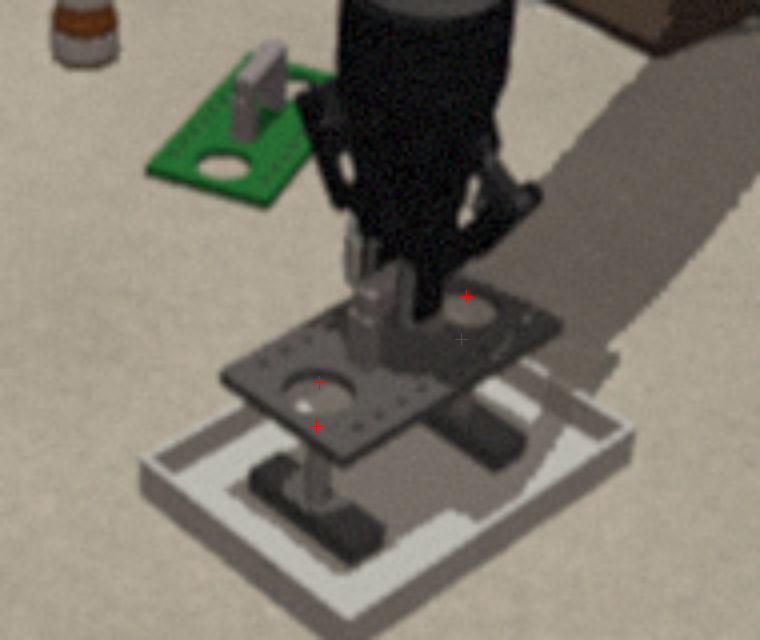

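The holes at crop (320,393) and (468,308) sit a few mm toward the camera from the predicted post lines, well within the 10 mm clearance. I'll make a small correction and lower.

Call:
send_rows(
  moves=[
    [-0.04,-0.04,-0.2,0,1],
    [0,0,-0.2,0,1],
    [0,0,-0.2,0,1],
    [0,0,-0.2,0,1],
    [0,0,0,0,1],
  ],
)

```text
time: 7.38
ee_pos: [0.5123, 0.2694, 0.0768]
eef_rot: [-0.02, 1.0, -0.0, -0.001]
ft_force: [0.0, -0.5, -2.4]
gripper_width: 0.0131
grasp_force: 59.2
```

Call:
send_rows(
  moves=[
    [0,0,-0.1,0,1],
    [0,0,-0.1,0,1],
    [0,0,0,0,1],
    [0,0,0,0,1],
  ],
)

```text
time: 7.88
ee_pos: [0.5133, 0.2698, 0.0685]
eef_rot: [-0.02, 1.0, 0.0, 0.0]
ft_force: [0.6, -0.7, -2.1]
gripper_width: 0.0128
grasp_force: 59.2
```

No contact so far; about 6 mm to go.

Call:
send_rows(
  moves=[
    [0,0,-0.06,0,1],
    [0,0,-0.04,0,1],
    [0,0,0,0,1],
    [0,0,0,0,1],
  ],
)

```text
time: 8.38
ee_pos: [0.5132, 0.2697, 0.0634]
eef_rot: [-0.02, 1.0, 0.0, 0.0]
ft_force: [-0.3, -0.7, -1.9]
gripper_width: 0.0129
grasp_force: 59.2
```

Call:
send_rows(
  moves=[
    [0,0,-0.03,0,1],
    [0,0,0,0,1],
    [0,0,0,0,1],
  ],
)

```text
time: 8.75
ee_pos: [0.5134, 0.2698, 0.062]
eef_rot: [-0.02, 1.0, 0.0, 0.0]
ft_force: [-0.0, 0.0, -1.8]
gripper_width: 0.013
grasp_force: 59.4
```

Call:
send_rows(
  moves=[
    [0,0,-0.03,0,1],
    [0,0,0,0,1],
    [0,0,0,0,1],
  ],
)

```text
time: 9.12
ee_pos: [0.5134, 0.2698, 0.062]
eef_rot: [-0.02, 1.0, -0.0, -0.0]
ft_force: [-3.0, -1.2, 6.3]
gripper_width: 0.0128
grasp_force: 60.5
```

Contact: force is up and z has stopped at 0.062, the seated height. Releasing gradually, then rising.

Call:
send_rows(
  moves=[
    [0,0,0,0,0.7],
    [0,0,0,0,0.4],
    [0,0,0,0,0],
    [0,0,0,0,0],
    [0,0,0,0,0],
  ],
)

```text
time: 9.75
ee_pos: [0.5132, 0.2697, 0.0602]
eef_rot: [-0.02, 1.0, -0.0, -0.0]
ft_force: [0.1, -0.1, 0.6]
gripper_width: 0.0854
grasp_force: 0.0
```

Call:
send_rows(
  moves=[
    [0,0,0.3,0,0],
    [0,0,0.6,0,0],
    [0,0,0.8,0,0],
    [0,0,0.8,0,0],
    [0,0,0,0,0],
  ],
)

```text
time: 10.38
ee_pos: [0.5159, 0.2706, 0.1913]
eef_rot: [-0.02, 1.0, 0.001, 0.005]
ft_force: [1.0, 0.0, -0.4]
gripper_width: 0.0854
grasp_force: 0.0
```

```bash
python3 - <<'E'
from h import *
st();b=cap('scene')
f=b['frame'][180:340,240:430];f=cv2.resize(f,None,fx=4,fy=4)
cv2.imwrite('pics/s5c.png',f)
E
```

```text
10.375 [0.5159 0.2706 0.1913] yaw_y 92.25 j6 -1.3010307292096386 F [ 1.01  0.03 -0.38] w 0.08542841161395638 g 0.0
```

View pics/s5c.png

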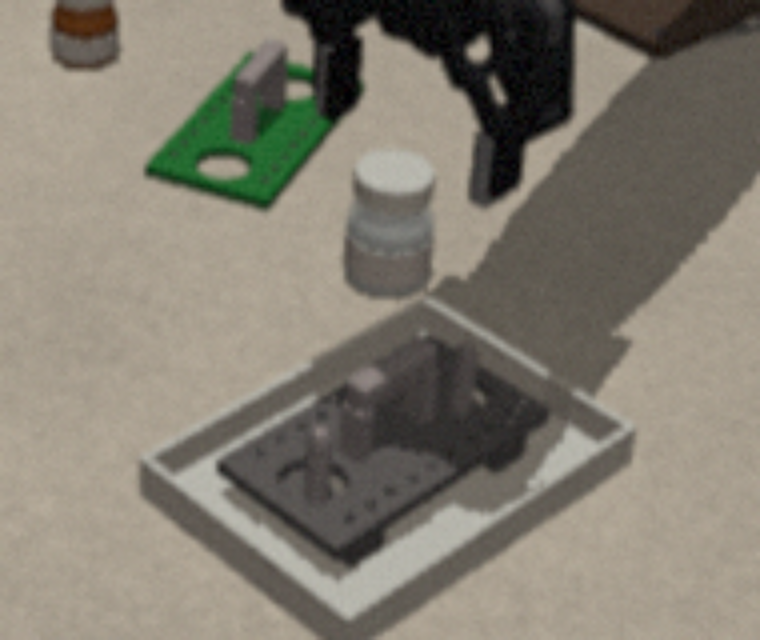

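The plate lies flat on the ribs, with the posts up through both holes (crop (318,460) and (466,380)). The gripper is open and clear, so I'm handing in.

```bash
python3 -c "
from plant import arm
print(arm.finish_job())"
```

```text
the job is handed in; nothing more can be done
None
```

The long grey drain plate is on the ribs with both posts through its holes, released and with the gripper clear; the short plate was not touched, and the job is handed in, though `finish_job()` returned no verdict.

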